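# Follow the seam of a plaster mould with a wooden stylus

### The job

Take the pointed wooden stylus, the tallest of the three tools hanging in the rack, and run its tip slowly (about 3 cm a second) along the seam groove on top of the larger plaster mould, the one with the raised pour collar: go in beside the collar and follow the groove, tip down in it all the way and without pressing hard, to the open end. Then hang the stylus back upright in its own hole, resting on its collar, and let go.

Things in the scene. Friction and masses are not known exactly. Their poses are not given: they have to be found in the camera images.
- stylus: Wooden stylus, 147 mm long, 60 g, hanging upright in a rack hole. Origin on its axis at the underside of its collar (34 mm across, 5 thick), which rests on the rack's top 80 mm above the table; z up along it. Round handle 16 mm across up to 87 mm above the origin; shank 10 mm across, tapering to the tip 60 mm below it.
- stylus_grip (a point): Where to hold the stylus: on its axis, half-way up the handle, 50 mm above the collar's underside. At the start y points along the rack's row of 3 holes. Rack: fixed wooden bench 80 x 210 x 80 mm (across the row, along it, high); holes 75 mm apart, 21 mm across, through its 20 mm top. The other two hold shorter tools (ball top, paddle top) that rise 45 mm above the rack.
- stylus_tip (a point): The stylus's lower end, 6 mm across, on its axis, 110 mm below stylus_grip. z runs up along the stylus.
- mould: The larger plaster mould, fixed, 200 x 130 x 80 mm (x, y, z), split lengthwise in two halves. Origin: centre of its underside. x runs along the seam from the raised pour collar (ring 52 mm across, 14 mm high, centred at x = -68 mm) to the open end at x = +100 mm; z up. The smaller mould (110 x 80 x 50 mm, no collar) is not to be worked on.
- seam_start (a point): Where to begin: over the groove's middle line, level with the mould's flat top, 12 mm from the pour collar, at (-30, 0, 80) mm in mould; same axes. End the run 115 mm along x from here, 15 mm before the open end. The groove is a V 28 mm wide at the top, 16 mm deep; the tip touches its sides about 12 mm down, so 7 or 8 mm below the top it runs freely.
Things that resemble listed ones, but are neither listed nor needed, are in the scene too. What is shaped like the stylus but turquoise is not meant.

How it is judged:
By the outcome, as a careful person would: the job done as asked, in the order asked, and still so for the second after the job is handed in, with the robot touching nothing.
It also fails if it takes over 58 s, if anything falls off the work surface, if the arm or the gripper's body presses on something with over 40 N, if the wrist force passes 120 N, or if a joint passes its speed limit or range.

### The arm

A 7-joint arm with a two-finger parallel gripper is mounted at the origin on the work surface. World frame = base frame: x ahead of the robot, y to its left, z up, the work surface at z = 0. Lengths are in m, angles in rad, forces in N, time in s.
With the tool pointing down it reaches from about 0.4 to 0.9 m from the base axis. Payload 5.5 kg.
Tool frame: the origin (TCP) lies between the finger pads; the fingertips stand 11 mm ahead of it and the grasp point (between the pads) lies 8 mm behind it; z points along the fingers, y is the line along which they close (so a half turn about z gives the same grasp; the last joint's range is limited). The gripper opens to 85 mm and grips with 20 to 120 N. Pads are 22 mm wide; open, the fingers measure 114 mm over their backs; the gripper's body (76 mm by 85 mm) begins 54 mm behind the grasp point. The pads swing forward as they close: fully open they stand 13 mm farther back than shut.
Start: joints at [0.263, 0.501, -0.427, 1.55, 0.221, 1.138, -0.21], TCP at [0.65, 0, 0.242] pointing down, gripper open.
Joint ranges: [-2.88, 2.88], [-0.31, 2.03], [-1.54, 1.56], [0.2, 2.42], [-1.41, 4.55], [0.19, 2.02], [-2.57, 2.57]. Speed limits (rad/s): [2.57, 2.57, 3.14, 3.14, 3.14, 3.14, 3.14].

### API

Orientations are given as a 3x3 rotation matrix whose columns are the frame's x, y, z axes.
In Python, from cell import bot, optics gives the robot as it stands.
- The arm moves only by the shell command python3 -m crank 'ROWS' [FORCE]. ROWS is JSON, a list that holds one entry, the list of rows, each a list of 5 numbers: the closure, from -1 (fully open) to 1 (shut), then the shift along the world's x, y, z in cm, then the turn about the world's z in rad. In form: [[[claw, dx, dy, dz, roll], ...]]. A call has exactly 10 rows; each row shifts and turns the commanded pose from where the row before left it; what a row does not reach is not made up. A row lasts 1/8 s, in which the tool goes at most 62.5 mm and 10.7 degrees, less where a joint would pass 70% of its speed; a pose out of reach is approached as far as the arm can. A call with a gripper value outside its range is refused whole. The fingers move at their own pace and stop on an object; FORCE is the grip in N (left out, the last holds). Time passes only in rows, so rows that do not move let the fingers close, or fill a call up. It gives the time, the measured TCP pose, the force, the opening and the grip force at its end, in the units of the state.
- bot.read_state(): the state, without advancing time (a new reading comes with each control period).
- optics.read_camera(name): name is "scene" or "side" or "wrist"; returns a dict with "img" (420x560x3 uint8, red, green, blue), "range_z" (420x560 float32, m along the optical axis (not along the pixel's ray), 0 where there is no reading), "camera_matrix" (3x3 intrinsics, pixels), "D" ([k1, k2, p1, p2, k3] as OpenCV has them; the pictures are not rectified), "R" (3x3) and "t" (3): a world point X has camera coordinates R X + t. Camera axes: x right, y down, z forward; pixel columns grow to the right and rows downward; lengths in m; the calibration is good to about 2 mm. A picture is of the moment at which its call begins.
- bot.finish_job(): hands the job in; it is judged then, once.
The state is a dict: "time": time; "joint_pos": joint angles; "qvel": joint speeds; "joint_torque": joint torques, N m; "tool_pos": TCP position; "tcp_rot": TCP orientation; "wrist_force": force on the tool from outside, world axes, zero at the start; "ft_torque": the same for the moment, N m; "gripper_width": finger opening in m; "finger_force": force on a finger pad.
Only numpy, scipy, OpenCV 4.12 (cv2) and the standard library are available. Lean on these libraries where they do the work, as an engineer would, in place of code of your own. Each camera call takes 0.05 s, during which the arm holds its last target. There are 200 camera calls.

## Working session

There is one attempt and no reset: what is moved stays moved. The work goes in short steps, Python scripts to look and compute and a shell command to move; the robot and the scene stay as the last step left them, time stands still between calls to the robot, and variables do not carry over. Pictures are saved under pics/ and viewed, at most 12 in all, crops included, and the job is handed in when it is done.

```bash
mkdir -p pics; ls; python3 - <<'E'
from cell import bot, optics
import cv2,pickle,numpy as np
d={}
for n in("scene","side"):
    c=optics.read_camera(n);d[n]=c;cv2.imwrite(f"pics/{n}0.png",c["img"][:,:,::-1])
    print(n,c["camera_matrix"].tolist(),c["D"],(-np.array(c["R"]).T@c["t"]).round(3),np.array(c["R"]).round(2).tolist())
pickle.dump(d,open("d0.pkl","wb"))
s=bot.read_state();print(s["time"],s["tool_pos"],np.round(s["tcp_rot"],3),s["gripper_width"])
E
```

```text
pics
scene [[526.8314193727628, 0.0, 271.9999112712541], [0.0, 526.8314193727628, 203.2603797097915], [0.0, 0.0, 1.0]] [-0.03535701  0.          0.          0.          0.        ] [1.33  0.098 0.872] [[-0.17, 0.99, 0.01], [0.73, 0.13, -0.67], [-0.66, -0.1, -0.74]]
side [[439.8328820974819, 0.0, 281.7314264900568], [0.0, 439.8328820974819, 210.88694617036043], [0.0, 0.0, 1.0]] [-0.13589764  0.          0.          0.          0.        ] [0.175 0.597 0.536] [[-0.8, -0.59, 0.01], [-0.3, 0.39, -0.87], [0.51, -0.7, -0.49]]
0.1 [ 6.49425489e-01 -6.14948883e-05  2.41387717e-01] [[-0.     1.    -0.002]
 [ 1.     0.     0.   ]
 [ 0.    -0.002 -1.   ]] 0.08519764055191506
```

View pics/scene0.png

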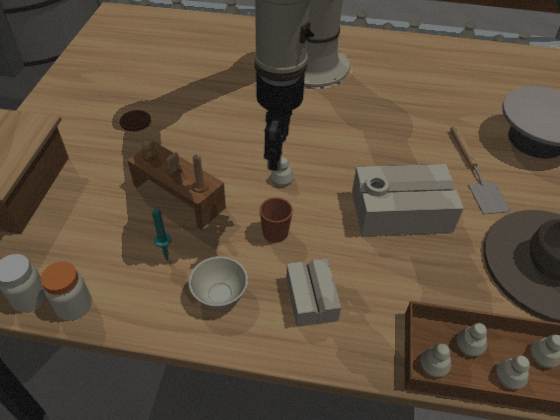

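View pics/side0.png

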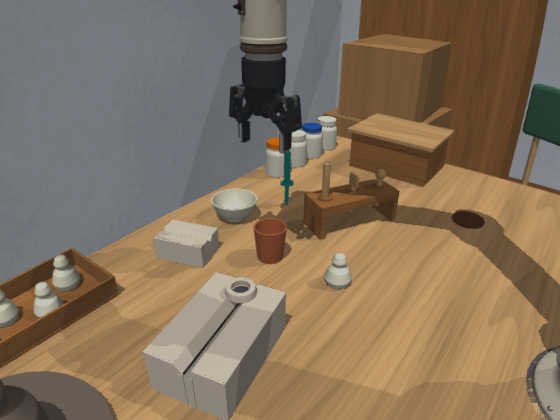

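The stylus candidates in scene0 are:
- brown tall stylus in the rack (198,172)
- turquoise look-alike (161,235)
- ball-top tool (151,150)
- paddle-top tool (173,162)

By the description it is the one at (198,172), at the rack's near end. The mould with the collar ring is at (405,200), with its ring at (376,185); the smaller mould is at (313,290).

```bash
cat >h.py <<'E'
import numpy as np,cv2
def cloud(c):
    h,w=c["range_z"].shape;u,v=np.meshgrid(np.arange(w),np.arange(h))
    n=cv2.undistortPoints(np.stack([u,v],-1).reshape(-1,1,2).astype(np.float64),c["camera_matrix"],c["D"]).reshape(h,w,2)
    z=c["range_z"];P=np.dstack([n[...,0]*z,n[...,1]*z,z]);P=(P-np.array(c["t"]))@np.array(c["R"]);P[z<=0]=np.nan
    return P
def rect(p):
    (cx,cy),s,a=cv2.minAreaRect((p[:,:2]*1000).astype(np.float32));return np.round([cx,cy,*s,a],1)
E
python3 - <<'E'
import pickle,numpy as np,cv2;from h import *
d=pickle.load(open("d0.pkl","rb"))
R={"scene":dict(m=(345,160,465,240),st=(190,150,208,190),rk=(120,140,230,225),ring=(360,170,392,200)),
"side":dict(m=(145,265,295,405),st=(316,160,336,200),rk=(295,155,405,235),ring=(220,272,262,302))}
for n in d:
    P=cloud(d[n])
    for k,(a,b,c,e) in R[n].items():
        p=P[b:e,a:c].reshape(-1,3);p=p[~np.isnan(p[:,0])];z=p[:,2]
        if k in("m","rk"): 
            q=p[(abs(z-.08)<.004)];print(n,k,len(q),rect(q),"z",np.median(q[:,2]))
        if k=="ring": q=p[z>.089];print(n,k,len(q),rect(q),"z",np.percentile(q[:,2],[50,98]))
        if k=="st":
            q=p[(z>.1)&(z<.16)];print(n,k,len(q),q.mean(0),q.std(0));
            for zz in(.105,.12,.135,.15): s=q[abs(q[:,2]-zz)<.006];print("  ",zz,np.median(s,0).round(4))
            t=p[z>.16];print("  top",len(t),np.median(t,0),t[:,2].max())
im=d["scene"]["img"][130:260,110:250,::-1];cv2.imwrite("pics/crop.png",cv2.resize(im,None,fx=4,fy=4,interpolation=2))
E
```

```text
scene m 3424 [530.4 259.4 135.1 202.5  13. ] z 0.07912957359811457
scene st 167 [ 0.61522856 -0.16452531  0.13031259] [0.00249621 0.00427523 0.01744365]
   0.105 [ 0.6154 -0.164   0.105 ]
   0.12 [ 0.616  -0.164   0.1201]
   0.135 [ 0.6164 -0.1641  0.1356]
   0.15 [ 0.6157 -0.1645  0.1493]
  top 44 [ 0.61368821 -0.16559665  0.16494202] 0.16826220721389945
scene rk 2117 [ 575.3 -232.2  214.4   83.9   62.1] z 0.07962152980787127
scene ring 234 [547.2 191.5  48.   48.7  43.4] z [0.09261213 0.09563422]
side m 6976 [529.9 261.8 132.2 201.5  13. ] z 0.07935439075761182
side st 184 [ 0.60877702 -0.16040968  0.13028995] [0.0041524  0.00323799 0.01753231]
   0.105 [ 0.608  -0.1593  0.1053]
   0.12 [ 0.6077 -0.1601  0.1202]
   0.135 [ 0.6074 -0.16    0.135 ]
   0.15 [ 0.6082 -0.16    0.1501]
  top 27 [ 0.6087012  -0.16158518  0.16280858] 0.16683752011573671
side rk 1266 [ 554.5 -318.8  403.5  131.5   76.6] z 0.07942748805239225
side ring 356 [545.  195.8  45.8  49.4  42.2] z [0.0927979  0.09452311]
```

View pics/crop.png

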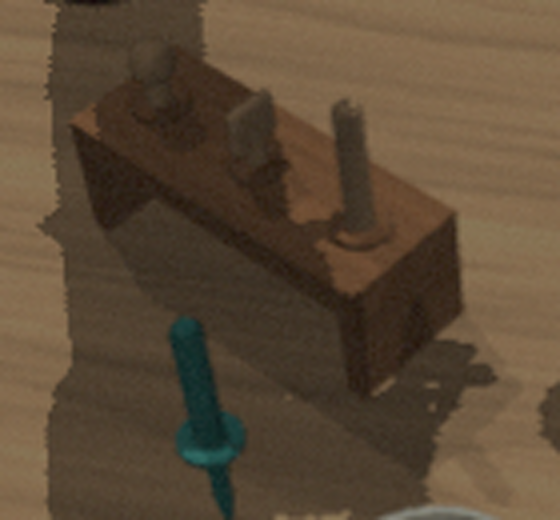

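The crop confirms it: the brown stylus is in the end hole at crop (350,190), and the turquoise one stands apart at (200,420). The stylus axis is at about (0.6103, -0.1661), which agrees between both views and the rack geometry. The mould centre is (0.530, 0.261) with x along 103°.

```bash
python3 -m crank '[[[-1,-1,-4.15,0,-0.1218],[-1,-1,-4.15,0,-0.1218],[-1,-1,-4.15,0,-0.1218],[-1,-0.97,-4.16,0,-0.1218],[-1,0,0,-1,0],[-1,0,0,-1,0],[-1,0,0,-1,0],[-1,0,0,0,0],[-1,0,0,0,0],[-1,0,0,0,0]]]' 40
python3 - <<'E'
from cell import bot,optics
import pickle,numpy as np,cv2;from h import *
c=optics.read_camera("wrist");cv2.imwrite("pics/w1.png",c["img"][:,:,::-1])
P=cloud(c);p=P.reshape(-1,3);p=p[~np.isnan(p[:,0])]
q=p[(np.hypot(p[:,0]-.6103,p[:,1]+.1661)<.03)]
for a,b in((.085,.1),(.1,.12),(.12,.14),(.14,.16),(.16,.175)):
    s=q[(q[:,2]>a)&(q[:,2]<b)];print(a,len(s),s.mean(0) if len(s) else "",rect(s) if len(s)>5 else "")
s=bot.read_state();print(s["time"],s["tool_pos"],np.round(s["tcp_rot"],3).tolist())
# groove
d=pickle.load(open("d0.pkl","rb"));x=np.array([-.225,.9744]);y=np.array([-.9744,-.225])
for n in d:
    p=cloud(d[n]).reshape(-1,3);p=p[~np.isnan(p[:,0])];r=p[:,:2]-[.5302,.2606];X=r@x;Y=r@y
    for a in(-.03,0,.03,.06,.085):
        m=(abs(X-a)<.012)&(abs(Y)<.06)&(p[:,2]>.05);g=m&(p[:,2]<.075);print(n,a,g.sum(),Y[g].min().round(4) if g.any() else"",Y[g].max().round(4) if g.any() else"", p[g,2].min() if g.any() else "", Y[g][p[g,2].argmin()] if g.any() else "")
E
```

```text
time: 1.35
tool_pos: [0.6107, -0.1658, 0.2128]
tcp_rot: [[0.468, 0.884, 0.001], [0.884, -0.468, -0.0], [0.0, 0.001, -1.0]]
wrist_force: [0.0, -0.4, -0.8]
gripper_width: 0.0854
finger_force: 0.0
0.085 569 [ 0.61006953 -0.16414871  0.08702919] [ 608.7 -166.5   28.3   32.6   64.6]
0.1 185 [ 0.61067474 -0.16307521  0.11052648] [ 610.  -164.9    7.9   15.8   59.9]
0.12 241 [ 0.61088318 -0.1631678   0.13058606] [ 610.  -164.8    7.9   15.9   60.8]
0.14 307 [ 0.61080993 -0.1630887   0.15059588] [ 610.1 -164.8    8.4   16.    60.5]
0.16 618 [ 0.60888519 -0.16705014  0.16542742] [ 608.1 -168.3   15.4   15.7   14.9]
1.4 [ 0.610664   -0.16591085  0.21278922] [[0.468, 0.884, 0.001], [0.884, -0.468, -0.0], [0.0, 0.001, -1.0]]
scene -0.03 75 -0.0328 0.0143 0.061900857760254877 0.005172893205821537
scene 0 87 -0.039 0.0508 0.06305121512245691 0.0032598318282410265
scene 0.03 85 -0.0594 0.0472 0.06387800359751068 0.004153119375165982
scene 0.06 78 -0.0014 0.0151 0.060493862694707426 0.005762663896012322
scene 0.085 77 -0.001 0.0328 0.06390126610471945 0.007473803308456929
side -0.03 140 -0.0115 0.0101 0.06374062855111019 -0.0021288788406292995
side 0 162 -0.0132 0.0093 0.06341734836710997 -0.001866616867656835
side 0.03 164 -0.0116 0.0096 0.06371076360227755 -0.0013336709090427772
side 0.06 188 -0.0128 0.0097 0.06352509316916499 0.000824010594170972
side 0.085 202 -0.0117 0.01 0.06405270709515537 0.0001426321850626706
```

View pics/w1.png

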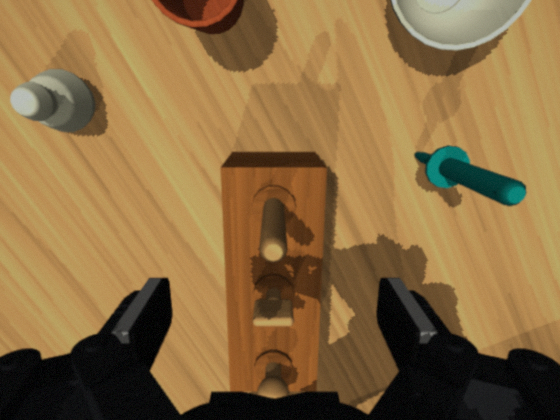

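The wrist view shows the stylus top at (273,252), midway between the fingers at (150,320) and (400,320), with clear room around it. Going down now to grasp.

```bash
python3 -m crank '[[[-1,-0.1,-0.1,-2,0],[-1,0,0,-2,0],[-1,0,0,-2,0],[-1,0,0,-2,0],[-1,0,0,-0.9,0],[-1,0,0,0,0],[-0.2,0,0,0,0],[0.3,0,0,0,0],[1,0,0,0,0],[1,0,0,0,0]]]' 40; python3 -m crank '[[[1,0,0,0,0],[1,0,0,0,0],[1,0,0,0,0],[1,0,0,0,0],[1,0,0,0.5,0],[1,0,0,1,0],[1,0,0,2,0],[1,0,0,2,0],[1,0,0,0,0],[1,0,0,0,0]]]' 40
```

```text
time: 2.65
tool_pos: [0.6096, -0.1672, 0.1238]
tcp_rot: [[0.468, 0.884, 0.001], [0.884, -0.468, -0.0], [0.0, 0.001, -1.0]]
wrist_force: [0.8, -1.0, -0.8]
gripper_width: 0.0148
finger_force: 38.9
time: 3.9
tool_pos: [0.6092, -0.1671, 0.1785]
tcp_rot: [[0.468, 0.884, 0.0], [0.884, -0.468, -0.0], [-0.0, 0.0, -1.0]]
wrist_force: [-0.1, 0.6, -0.7]
gripper_width: 0.015
finger_force: 39.0
```

```bash
python3 -m crank '[[[1,0,0,3,0],[1,0,0,3,0],[1,0,0,2,0],[1,-0.5,2.5,0,0],[1,-1,5,0,0],[1,-1,5,0,0],[1,-1,5,0,0],[1,-1,5,0,0],[1,-0.5,2.5,0,0],[1,0,0,0,0]]]'; python3 -m crank '[[[1,-0.5,3,0,0],[1,-0.7,5,0,0],[1,-0.5,4,0,0],[1,-0.5,2.85,0,0],[1,0,0,0,0],[1,0,0,0,0],[1,0,0,-3,0],[1,0,0,-1,0],[1,0,0,0,0],[1,0,0,0,0]]]'
python3 - <<'E'
from cell import bot,optics
import pickle,numpy as np,cv2;from h import *
s=bot.read_state();print(s["time"],s["tool_pos"])
d={}
for n in("wrist","scene","side"):
    c=optics.read_camera(n);d[n]=c;cv2.imwrite(f"pics/{n}2.png",c["img"][:,:,::-1])
pickle.dump(d,open("d2.pkl","wb"))
cv2.imwrite("pics/s2c.png",cv2.resize(np.hstack([d["scene"]["img"][90:260,310:480,::-1],d["side"]["img"][240:410,140:310,::-1]]),None,fx=2.3,fy=2.3))
E
```

```text
time: 5.15
tool_pos: [0.5581, 0.0859, 0.2577]
tcp_rot: [[0.464, 0.886, -0.001], [0.886, -0.464, 0.001], [0.0, -0.002, -1.0]]
wrist_force: [-0.1, -0.1, -0.7]
gripper_width: 0.0154
finger_force: 39.1
time: 6.4
tool_pos: [0.538, 0.2312, 0.2192]
tcp_rot: [[0.469, 0.883, 0.001], [0.883, -0.469, 0.0], [0.001, 0.001, -1.0]]
wrist_force: [0.0, 0.2, -0.3]
gripper_width: 0.0151
finger_force: 39.1
6.4 [0.53802055 0.23117619 0.21915608]
```

View pics/wrist2.png

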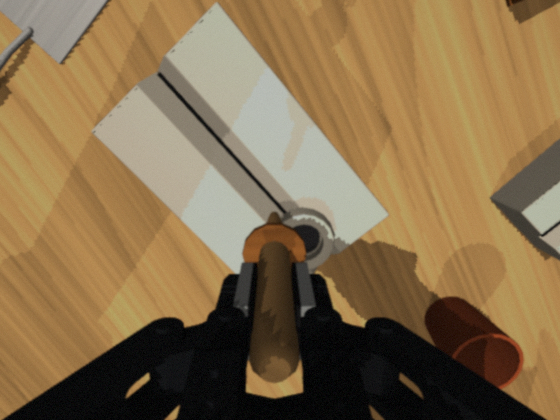

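View pics/s2c.png

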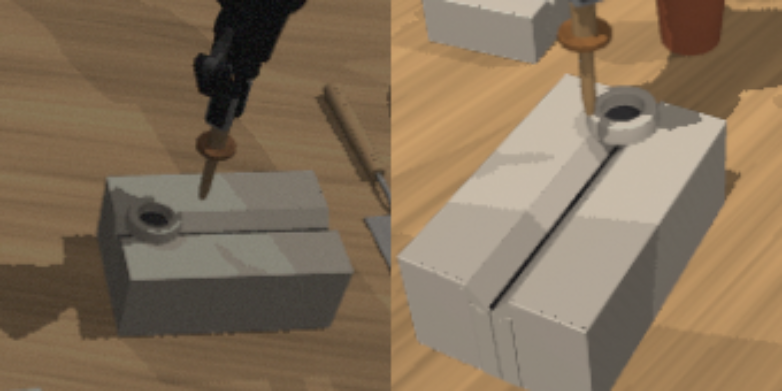

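The stylus is held upright over the mould. The tip is at about scene px (399,176) and side px (226,290). The dark seam line at the V's bottom is clear in all views, in the wrist view from (160,73) to (285,213). I'll locate both precisely.

```bash
python3 - <<'E'
import pickle,numpy as np,cv2;from h import *
d=pickle.load(open("d2.pkl","rb"))
def ray(c,uv):
    n=cv2.undistortPoints(np.array(uv,float).reshape(-1,1,2),c["camera_matrix"],c["D"]).reshape(-1,2)
    return -np.array(c["R"]).T@c["t"],np.c_[n,np.ones(len(n))]@np.array(c["R"])
x=np.array([-.225,.9744]);y=np.array([-.9744,-.225])
for n in d:
    c=d[n];g=c["img"].max(2).astype(float);v,u=np.nonzero(cv2.morphologyEx(g.astype(np.uint8),cv2.MORPH_BLACKHAT,np.ones((9,9)))>40)
    C,r=ray(c,np.c_[u,v]);p=C+r*((.065-C[2])/r[:,2])[:,None];q=p[:,:2]-[.5302,.2606];X=q@x;Y=q@y
    m=(abs(Y)<.01)&(X>-.03)&(X<.095);f=np.polyfit(X[m],Y[m],1) if m.sum()>5 else 0
    print(n,m.sum(),X[m].min(),X[m].max(),"Y at -30,85:",np.polyval(f,[-.03,.085])*1000,"std",np.std(Y[m]-np.polyval(f,X[m]))*1000)
A,a=ray(d["scene"],(398.7,175.7));B,b=ray(d["side"],(226.1,290.4))
s=np.linalg.lstsq(np.c_[a[0],-b[0]],B-A,rcond=None)[0];print(A+a[0]*s[0],B+b[0]*s[1])
E
```

```text
wrist 711 -0.02996531335894556 0.0948952006363758 Y at -30,85: [3.26623075 3.34985939] std 1.003496640876014
scene 55 -0.0297576882324062 0.09380642181546239 Y at -30,85: [2.01162648 1.70024279] std 0.8733651898641571
side 263 -0.029682072905335286 0.09492672838006992 Y at -30,85: [ 1.63575576 -0.15458202] std 1.917616271944868
[0.53752199 0.23378789 0.11410949] [0.53815139 0.23494754 0.11365831]
```

```bash
python3 -m crank '[[[1,-0.25,-0.25,0,0],[1,0,0,-1,0],[1,0,0,-1,0],[1,0,0,-1,0],[1,0,0,-0.5,0],[1,0,0,-0.4,0],[1,0,0,-0.3,0],[1,0,0,0,0],[1,0,0,0,0],[1,0,0,0,0]]]'
python3 - <<'E'
from cell import bot,optics
import pickle,numpy as np,cv2
s=bot.read_state();print(s["time"],s["tool_pos"],s["wrist_force"],s["ft_torque"])
d={n:optics.read_camera(n) for n in("scene","side")}
cv2.imwrite("pics/s3c.png",cv2.resize(np.hstack([d["scene"]["img"][130:240,340:470,::-1],d["side"]["img"][250:360,160:290,::-1]]),None,fx=3,fy=3,interpolation=2))
E
```

```text
time: 7.8
tool_pos: [0.535, 0.229, 0.1766]
tcp_rot: [[0.468, 0.884, 0.001], [0.884, -0.468, 0.0], [0.0, 0.0, -1.0]]
wrist_force: [0.4, 0.3, -0.6]
gripper_width: 0.0151
finger_force: 39.1
7.8 [0.53497576 0.2290129  0.17660943] [ 0.44175335  0.31895256 -0.62220313] [ 0.0318649  -0.00405728  0.03269115]
```

View pics/s3c.png

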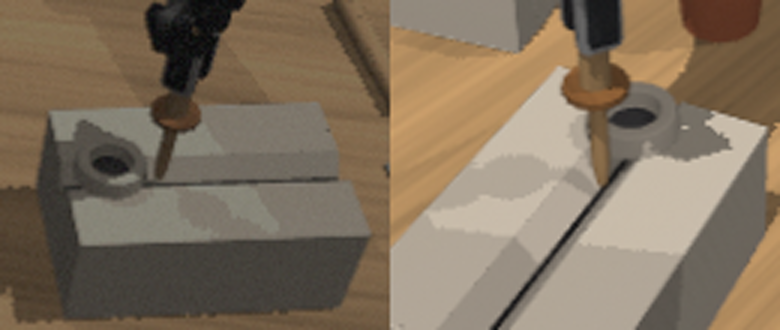

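The tip is in the groove beside the collar, at crop (160,178) in scene and (600,184) in side, and it touches nothing (force about 0). I'll check the lateral position numerically.

```bash
python3 - <<'E'
import pickle,numpy as np,cv2
d=pickle.load(open("d2.pkl","rb"))
def ray(c,uv):
    n=cv2.undistortPoints(np.array(uv,float).reshape(-1,1,2),c["camera_matrix"],c["D"]).reshape(-1,2)
    return -np.array(c["R"]).T@c["t"],np.c_[n,np.ones(len(n))]@np.array(c["R"])
x=np.array([-.225,.9744]);y=np.array([-.9744,-.225])
A,a=ray(d["scene"],(393.3,189.3));B,b=ray(d["side"],(230,311.3))
s=np.linalg.lstsq(np.c_[a[0],-b[0]],B-A,rcond=None)[0]
for p in(A+a[0]*s[0],B+b[0]*s[1],A+a[0]*(.073-A[2])/a[0][2],B+b[0]*(.073-B[2])/b[0][2]):
  q=p[:2]-[.5302,.2606];print(p.round(4),"X,Y mm",(q@x*1000).round(1),(q@y*1000).round(1))
E
```

```text
[0.5357 0.2306 0.0712] X,Y mm -30.5 1.4
[0.5363 0.2317 0.0708] X,Y mm -29.6 0.6
[0.5375 0.2303 0.073 ] X,Y mm -31.1 -0.3
[0.5346 0.2333 0.073 ] X,Y mm -27.5 1.9
```

```bash
R='x'; python3 -m crank '[[[1,-0.084,0.365,0,0],[1,-0.084,0.365,0,0],[1,-0.084,0.365,0,0],[1,-0.084,0.365,0,0],[1,-0.084,0.365,0,0],[1,-0.084,0.365,0,0],[1,-0.084,0.365,0,0],[1,-0.084,0.365,0,0],[1,-0.084,0.365,0,0],[1,-0.084,0.365,0,0]]]'
```

```text
time: 9.15
tool_pos: [0.5264, 0.2657, 0.1763]
tcp_rot: [[0.468, 0.884, 0.0], [0.884, -0.468, 0.0], [0.0, 0.0, -1.0]]
wrist_force: [-0.2, -0.0, -0.7]
gripper_width: 0.0149
finger_force: 39.1
```

No contact force and on the line. Continuing.

```bash
python3 -m crank '[[[1,-0.084,0.365,0,0],[1,-0.084,0.365,0,0],[1,-0.084,0.365,0,0],[1,-0.084,0.365,0,0],[1,-0.084,0.365,0,0],[1,-0.084,0.365,0,0],[1,-0.084,0.365,0,0],[1,-0.084,0.365,0,0],[1,-0.084,0.365,0,0],[1,-0.084,0.365,0,0]]]'; python3 -m crank '[[[1,-0.084,0.365,0,0],[1,-0.084,0.365,0,0],[1,-0.084,0.365,0,0],[1,-0.084,0.365,0,0],[1,-0.084,0.365,0,0],[1,-0.084,0.365,0,0],[1,-0.084,0.365,0,0],[1,-0.084,0.365,0,0],[1,-0.084,0.365,0,0],[1,-0.084,0.365,0,0]]]'; python3 -m crank '[[[1,-0.084,0.365,0,0],[1,0,0,0,0],[1,0,0,0,0],[1,0,0,0,0],[1,0,0,0,0],[1,0,0,0,0],[1,0,0,0,0],[1,0,0,0,0],[1,0,0,0,0],[1,0,0,0,0]]]'
python3 - <<'E'
from cell import bot,optics
import numpy as np,cv2
d={n:optics.read_camera(n) for n in("scene","side")}
cv2.imwrite("pics/s4c.png",cv2.resize(np.hstack([d["scene"]["img"][130:240,345:475,::-1],d["side"]["img"][290:400,130:260,::-1]]),None,fx=3,fy=3,interpolation=2))
E
```

```text
time: 10.4
tool_pos: [0.5179, 0.3021, 0.1763]
tcp_rot: [[0.468, 0.884, -0.0], [0.884, -0.468, 0.0], [0.0, -0.0, -1.0]]
wrist_force: [0.5, 0.2, -0.4]
gripper_width: 0.0154
finger_force: 39.1
time: 11.65
tool_pos: [0.5096, 0.3387, 0.1763]
tcp_rot: [[0.468, 0.884, 0.0], [0.884, -0.468, 0.0], [0.0, 0.0, -1.0]]
wrist_force: [-0.2, 0.5, -1.2]
gripper_width: 0.0152
finger_force: 39.1
time: 12.9
tool_pos: [0.5087, 0.3421, 0.1763]
tcp_rot: [[0.468, 0.884, -0.0], [0.884, -0.468, 0.0], [0.0, -0.0, -1.0]]
wrist_force: [0.8, -0.2, -0.6]
gripper_width: 0.0152
finger_force: 39.1
```

View pics/s4c.png

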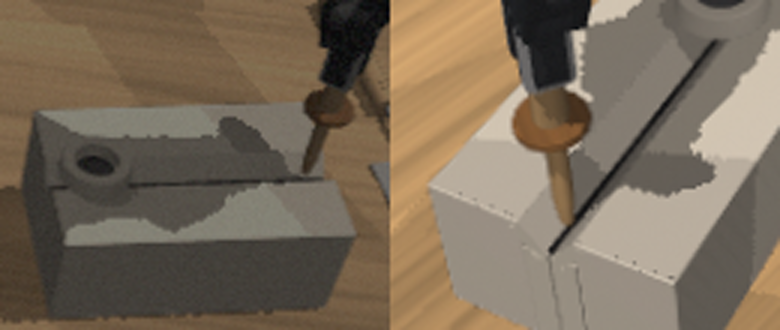

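The tip is still in the groove about 15 mm from the open end: (308,172) in the scene half, (570,222) in the side half. Force stayed near zero throughout. Now lifting out and returning to the rack hole.

```bash
python3 -m crank '[[[1,0,0,2,0],[1,0,0,3,0],[1,0,0,3,0],[1,0,0,0.5,0],[1,0.5,-2.5,0,0],[1,1,-5,0,0],[1,1,-5,0,0],[1,1,-5,0,0],[1,1,-5,0,0],[1,1,-5,0,0]]]'; python3 -m crank '[[[1,1,-5,0,0],[1,1,-5,0,0],[1,1,-5,0,0],[1,1,-5,0,0],[1,0.8,-4,0,0],[1,0.5,-3,0,0],[1,0.29,-1.43,0,0],[1,0,0,0,0],[1,0,0,0,0],[1,0,0,0,0]]]'
```

```text
time: 14.25
tool_pos: [0.5636, 0.0654, 0.2612]
tcp_rot: [[0.468, 0.884, -0.0], [0.884, -0.468, -0.0], [-0.0, -0.0, -1.0]]
wrist_force: [0.4, 0.5, -0.7]
gripper_width: 0.015
finger_force: 39.1
time: 15.5
tool_pos: [0.6199, -0.2152, 0.2615]
tcp_rot: [[0.466, 0.885, 0.0], [0.885, -0.466, 0.001], [0.001, -0.0, -1.0]]
wrist_force: [-0.1, 0.5, -0.6]
gripper_width: 0.0149
finger_force: 39.1
```

```bash
python3 - <<'E'
from cell import bot,optics
import numpy as np,cv2
s=bot.read_state();print(s["time"],s["tool_pos"],np.round(s["tcp_rot"],4).tolist())
d={n:optics.read_camera(n) for n in("scene","side")}
cv2.imwrite("pics/s5c.png",cv2.resize(np.hstack([d["scene"]["img"][90:220,130:260,::-1],d["side"]["img"][110:240,260:390,::-1]]),None,fx=3,fy=3,interpolation=2))
E
```

```text
15.5 [ 0.61989899 -0.21516072  0.26151831] [[0.4659, 0.8849, 0.0002], [0.8849, -0.4659, 0.0007], [0.0007, -0.0001, -1.0]]
```

View pics/s5c.png

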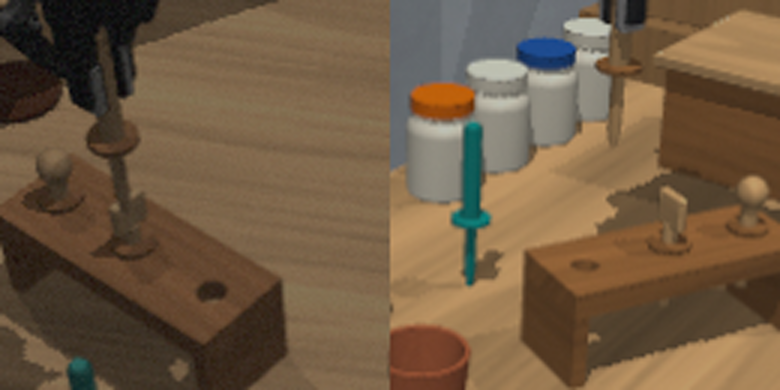

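The view shows I overshot by 5 cm in y, clear of everything. The empty hole is visible at scene (200.7,187.3) and side (325,198.3), so I'll locate it by ray.

```bash
python3 - <<'E'
import pickle,numpy as np,cv2
d=pickle.load(open("d2.pkl","rb"))
for n,uv in(("scene",(200.7,187.3)),("side",(325,198.3))):
    c=d[n];m=cv2.undistortPoints(np.array(uv,float).reshape(-1,1,2),c["camera_matrix"],c["D"]).reshape(2)
    C=-np.array(c["R"]).T@c["t"];r=np.array(c["R"]).T@np.r_[m,1];print(n,(C+r*(.0795-C[2])/r[2]).round(4))
E
python3 -m crank '[[[1,-0.3,1.4,0,0],[1,-0.5,2.4,0,0],[1,-0.23,1,0,0],[1,0,0,0,0],[1,0,0,-2,0],[1,0,0,-2,0],[1,0,0,0,0],[1,0,0,0,0],[1,0,0,0,0],[1,0,0,0,0]]]'
```

```text
scene [ 0.6109 -0.1654  0.0795]
side [ 0.6085 -0.1629  0.0795]
time: 16.85
tool_pos: [0.6098, -0.1694, 0.2222]
tcp_rot: [[0.468, 0.884, 0.001], [0.884, -0.468, -0.0], [0.0, 0.001, -1.0]]
wrist_force: [0.4, -0.4, -0.6]
gripper_width: 0.0151
finger_force: 39.1
```

```bash
python3 -m crank '[[[1,0,0.25,0,0],[1,0,0,0,0],[1,0,0,-1.5,0],[1,0,0,-1.5,0],[1,0,0,-1,0],[1,0,0,-1,0],[1,0,0,-1,0],[1,0,0,0,0],[1,0,0,0,0],[1,0,0,0,0]]]'; python3 - <<'E'
from cell import bot,optics
import numpy as np,cv2
d={n:optics.read_camera(n) for n in("scene","side")}
cv2.imwrite("pics/s6c.png",cv2.resize(np.hstack([d["scene"]["img"][100:230,130:260,::-1],d["side"]["img"][110:240,260:390,::-1]]),None,fx=3,fy=3,interpolation=2))
E
```

```text
time: 18.1
tool_pos: [0.6098, -0.1668, 0.1619]
tcp_rot: [[0.468, 0.884, 0.001], [0.884, -0.468, -0.0], [0.0, 0.001, -1.0]]
wrist_force: [-0.1, 0.2, -0.6]
gripper_width: 0.0151
finger_force: 39.1
```

View pics/s6c.png

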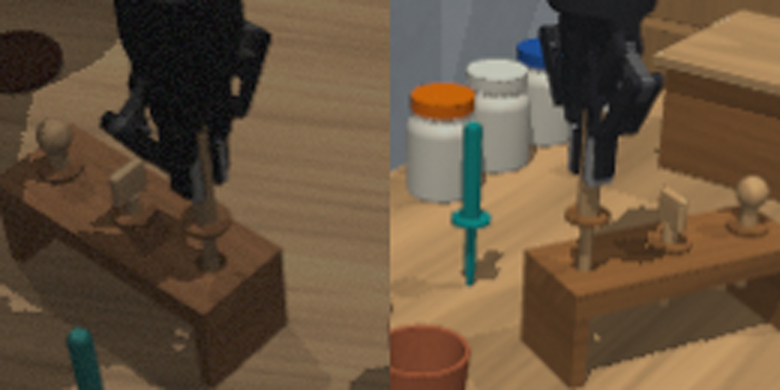

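The tip has entered the hole cleanly, at (210,268) in scene and (585,265) in side, with no contact force. Lowering to seat the collar.

```bash
python3 -m crank '[[[1,0,0,-1,0],[1,0,0,-1,0],[1,0,0,-0.8,0],[1,0,0,-0.5,0],[1,0,0,-0.3,0],[1,0,0,-0.1,0],[1,0,0,-0.05,0],[1,0,0,0,0],[1,0,0,0,0],[1,0,0,0,0]]]'
```

```text
time: 19.45
tool_pos: [0.6094, -0.1668, 0.124]
tcp_rot: [[0.468, 0.884, 0.0], [0.884, -0.468, -0.0], [0.0, 0.0, -1.0]]
wrist_force: [-0.2, 0.8, -0.9]
gripper_width: 0.0148
finger_force: 39.1
```

```bash
python3 -m crank '[[[0.6,0,0,0,0],[0.5,0,0,0,0],[0.4,0,0,0,0],[0.2,0,0,0,0],[0,0,0,0,0],[-0.4,0,0,0,0],[-0.8,0,0,0,0],[-1,0,0,0,0],[-1,0,0,0,0],[-1,0,0,0,0]]]'; python3 -m crank '[[[-1,0,0,0.5,0],[-1,0,0,1.5,0],[-1,0,0,2,0],[-1,0,0,3,0],[-1,0,0,3,0],[-1,0,0,3,0],[-1,0,0,0,0],[-1,0,0,0,0],[-1,0,0,0,0],[-1,0,0,0,0]]]'
python3 - <<'E'
from cell import bot,optics
import numpy as np,cv2
from h import *
d={n:optics.read_camera(n) for n in("scene","side")}
for n,(a,b,c,e) in dict(scene=(190,150,208,190),side=(316,160,336,200)).items():
    p=cloud(d[n])[b:e,a:c].reshape(-1,3)
    for z in(.105,.12,.135,.15): print(n,z,np.median(p[abs(p[:,2]-z)<.006],0).round(4))
    print(np.nanmax(p[:,2]))
cv2.imwrite("pics/s7c.png",cv2.resize(np.hstack([d["scene"]["img"][100:230,130:260,::-1],d["side"]["img"][110:240,260:390,::-1]]),None,fx=3,fy=3,interpolation=2))
E
```

```text
time: 20.7
tool_pos: [0.6094, -0.1667, 0.1238]
tcp_rot: [[0.468, 0.884, 0.0], [0.884, -0.468, 0.0], [0.0, -0.0, -1.0]]
wrist_force: [-0.1, -0.3, 0.3]
gripper_width: 0.0853
finger_force: 0.0
time: 21.95
tool_pos: [0.6088, -0.1666, 0.2528]
tcp_rot: [[0.468, 0.884, -0.002], [0.884, -0.468, 0.001], [-0.0, -0.002, -1.0]]
wrist_force: [0.5, -0.5, -0.4]
gripper_width: 0.0857
finger_force: 0.0
scene 0.105 [ 0.6156 -0.1633  0.1053]
scene 0.12 [ 0.616  -0.1636  0.1209]
scene 0.135 [ 0.616  -0.163   0.1344]
scene 0.15 [ 0.6153 -0.1632  0.1502]
0.168256038326044
side 0.105 [ 0.6081 -0.159   0.1055]
side 0.12 [ 0.6083 -0.1597  0.1207]
side 0.135 [ 0.6072 -0.1593  0.1353]
side 0.15 [ 0.6076 -0.1596  0.151 ]
0.16567688160240884
```

View pics/s7c.png

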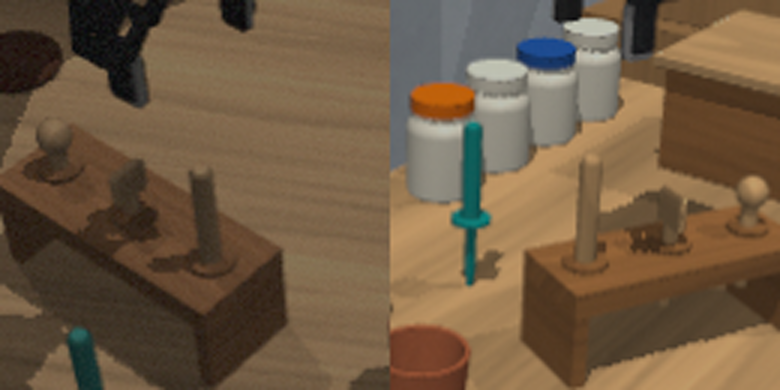

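The stylus hangs upright in its own hole, collar seated at (208,262) in scene and (585,262) in side, and the gripper is clear above it. Handing in.

```bash
python3 -c "
from cell import bot
print(bot.finish_job())"
```

```text
the job is handed in; nothing more can be done
None
```

I ran the stylus tip along the larger mould's groove from beside the pour collar to about 15 mm before the open end, at 3 cm/s with almost no contact force, then hung it back upright in its own hole, let go and handed the job in at about 22 s (no verdict was returned).

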